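# Load a seasoning canister into the dosing carousel and index it

### The arm

A 6-joint arm with a two-finger parallel gripper is mounted at the origin on the work surface. World frame = base frame: x ahead of the robot, y to its left, z up, the work surface at z = 0. Lengths are in mm, angles in degrees, forces in N, time in s.
With the tool pointing down it reaches from about 325 to 875 mm from the base axis. Payload 4.4 kg.
Tool frame: the origin (TCP) lies on the centre line of the jaws, within the pads' length; the fingertips stand 11 mm ahead of it and the grasp point (between the pads) lies 8 mm behind it; y points along the fingers, z is the direction in which the jaws open and shut, and the axes are right-handed (so a half turn about y gives the same grasp; the last joint's range is limited). The gripper opens to 85 mm and grips with 20 to 120 N. Pads are 22 mm wide; open, the fingers measure 114 mm over their backs; the gripper's body (76 mm by 85 mm) begins 54 mm behind the grasp point. The pads swing forward as they close: fully open they stand 13 mm farther back than shut.
Start: joints at [-82.649, 11.837, 88.321, -0, 79.842, -8.623], TCP at [158.229, -552.803, 242.282] pointing down, gripper open.
Joint ranges: [-156.59, 156.59], [-49.26, 127.26], [12.9, 141.05], [-63.56, 243.56], [4.71, 150.69], [-161.64, 161.64]. Speed limits (degrees/s): [159.86, 159.86, 180, 180, 180, 180].

### API

Orientations are given as [roll, pitch, yaw] about the fixed x, y, z axes, in that order (R = Rz(yaw) Ry(pitch) Rx(roll)).
In Python, from rig import ctrl, viewer, spotter gives the robot as it stands.
- The arm moves only by the shell command python3 -m handwheel 'ROWS' [FORCE]. ROWS is a JSON object of lists of equal length, an entry for each row: "angular": the turn, a rotation vector about the tool's x, y, z in units of 5 degrees (1.0 is 5 degrees), a list of three; "delta_pos": the shift along the tool's x, y, z in units of 25 mm (1.0 is 25 mm), a list of three; "claw": the opening, from -1 (shut) to 1 (fully open). In form: {"angular": [[ax, ay, az], ...], "delta_pos": [[tx, ty, tz], ...], "claw": [claw, ...]}. A call has 1 to 5 rows; each row shifts and turns the commanded pose from where the row before left it, along the tool's axes as they then stand; what a row does not reach is not made up. A row lasts 1/12 s, in which the tool goes at most 41.7 mm and 7.16 degrees, less where a joint would pass 70% of its speed; a pose out of reach is approached as far as the arm can. A call is refused whole if a number of a shift passes 1 or a number of a turn 1, either way. A call with a gripper value outside its range is refused whole. The fingers move at their own pace and stop on an object; FORCE is the grip in N (left out, the last holds). Time passes only in rows, so rows that do not move let the fingers close. It gives the time, the measured TCP pose, the force and the opening at its end, in the units of the state.
- ctrl.state(): the state, without advancing time (a new reading comes with each control period).
- viewer.capture(name): name is "scene" or "top" or "wrist"; returns the picture (400x640x3 uint8, blue, green, red); there is no depth.
- viewer.camera_model(name): a dict with "K" (3x3 intrinsics, pixels), "R" (3x3) and "t" (3): a world point X has camera coordinates R X + t. Camera axes: x right, y down, z forward; pixel columns grow to the right and rows downward; lengths in mm; the calibration is good to about 2 mm. A picture is of the moment at which its call begins: read the wrist's pose just before it. camera_model takes no time and is no camera call; for the wrist camera it gives the pose at the moment of the call.
- ctrl.hand_in(): hands the job in, once; it reports no verdict.
Trained networks look in the newest picture that a camera, given by its name, has taken for a name from the list of things; names that differ only in an ending like _2 or _b are one class to them, and where a whole thing is asked for, a point or a joint stands for the part that bears it (a point fixed in the world has none). Each returns a list of dicts, best first, with "p" (0 to 1); they miss things now and then, are a little off and sometimes report something else, mostly with a low value. They report only what shows in the picture. A call takes as long as a camera call.
- spotter.trace(camera, thing): "region" (400x640 bool, what is visible of it).
- spotter.pinpoint(camera, thing): "centre" ([x, y, z] in mm, in world coordinates, good to about 4 mm: a listed point, or the origin of a listed thing).
The state is a dict: "t": time; "joint_pos": joint angles; "dq": joint speeds; "joint_torque": joint torques, N m; "position": TCP position; "tool_rot": TCP orientation; "ft_force": force on the tool from outside, world axes, zero at the start; "torque": the same for the moment, N m; "grip_width": finger opening in mm.
Only numpy, scipy, OpenCV 4.12 (cv2) and the standard library are available. Lean on these libraries where they do the work, as an engineer would, in place of code of your own. Each camera call takes 0.05 s, during which the arm holds its last target.

### The job

Take the loose seasoning canister and put it upright into the one empty pocket of the dosing carousel, turning it gently under light pressure until its slotted foot drops over the drive bar and it sits fully home on the pocket floor. Then turn the carousel by its centre handle one click counter-clockwise (seen from above), so that the new canister stands at the outlet chute, and let go. Do not force anything, and leave the cup, the jar and the bowl alone.

Things in the scene. Friction and masses are not known exactly. Their poses are not given: they have to be found in the camera images.
- canister_mid (a point): the loose canister: upright metal cylinder with a black lid, 46 mm diameter all the way up, 100 mm tall, 0.15 to 0.31 kg, standing on the table. This point is its centre, 50 mm above its underside; z is its axis. Four square pads under it leave a cross-shaped slot 8.5 mm wide, 10 mm deep, along its own x and y axes (it repeats every quarter turn)
- pocket (a point): centre of the floor of the one empty pocket, 65 mm above the table; z up, the carousel's axis lies 98 mm away along this frame's +x. A steel drive bar 32 mm long, 7 mm wide, 8 mm high lies across the middle of the floor on a stiff spindle (about 0.15 N m to turn); it may stand at any angle, which is not measured. Once seated, the canister's centre is 50 mm above this point
- pocket_mouth (a point): centre of the same pocket's rim, 40 mm above its floor: a round white plastic cup on the rotor, bore 49 mm, wall 5 mm. A canister whose slot is not in line with the drive bar (within about 3 degrees) stands 8 mm too high on the bar, its centre 18 mm above this point; turned into line it drops home, centre 10 mm above it. Floor and rim are rigid
- handle_grip (a point): grip point of the centre handle, on the carousel's vertical axis, 132 mm above the table: a black bar 14 mm thick (along this frame's x), 70 mm long (along its y), 40 mm high (18 mm above to 22 mm below this point) on a thin stem. It turns with the rotor. Five other canisters, fixed, stand on a 98 mm radius circle round it, tops 33 mm above this point
- carousel (a joint): angle of the carousel in rad, 0 at the start, growing counter-clockwise seen from above; six clicks a turn, so one click is 1.047 rad. A spring detent (peak about 0.25 N m, plus 0.03 N m friction and some damping) draws it into the nearest click, the tipping point being half-way
- outlet (a point): where the pocket floor's centre must stand after the click: above the sloping metal chute on the side of the carousel's fixed grey base (250 mm diameter)
- cup: paper cup, bystander: 72 mm across, 95 mm high, origin at the centre of its underside
- jar: glass jar with a steel cap, bystander: 68 mm diameter, 85 mm high, origin at the centre of its underside
- bowl: glass mixing bowl, bystander: 200 mm across, 85 mm high, origin at the centre of its underside

How it is judged:
By the outcome, as a careful person would: the job done as asked, in the order asked, and still so for the second after the job is handed in, with the robot touching nothing.
It also fails if it takes over 72 s, if anything falls off the work surface, if the arm or the gripper's body presses on something with over 40 N, if the wrist force passes 120 N, or if a joint passes its speed limit or range.

## Working session

There is one attempt and no reset: what is moved stays moved. The work goes in short steps, Python scripts to look and compute and a shell command to move; the robot and the scene stay as the last step left them, time stands still between calls to the robot, and variables do not carry over. Pictures are saved under pics/ and viewed, and the job is handed in when it is done.

```bash
ls; mkdir -p pics; cat > h.py <<'E'
import numpy as np, cv2
from rig import ctrl, viewer, spotter
np.set_printoptions(precision=3,suppress=True)
def st():
    s=ctrl.state()
    print({k:(np.round(v,2).tolist()) for k,v in s.items() if k in('t','position','tool_rot','ft_force','torque','grip_width','joint_pos')})
    return s
E
python3 - <<'E'
from h import *
st()
for c in('scene','top','wrist'):
    im=viewer.capture(c); cv2.imwrite(f'pics/{c}0.png',im)
for c in('scene','top'):
    for t in('canister_mid','pocket','pocket_mouth','handle_grip','outlet','cup','jar','bowl'):
        r=spotter.pinpoint(c,t)
        print(c,t,[(round(float(x['p']),2),np.round(x['centre'],1).tolist()) for x in r[:3]])
st()
E
```

```text
pics
{'t': 0.0, 'joint_pos': [-82.65, 11.89, 88.41, 0.0, 79.84, -8.62], 'position': [158.14, -552.06, 241.1], 'tool_rot': [-90.13, 0.02, -164.03], 'ft_force': [-0.36, 0.3, -0.16], 'torque': [0.02, 0.0, -0.03], 'grip_width': 85.32}
scene canister_mid [(0.58, [481.6, -448.1, 48.8])]
scene pocket [(0.72, [481.4, -448.8, 47.1]), (0.7, [479.8, 177.8, 66.3])]
scene pocket_mouth [(0.85, [480.1, 177.7, 105.5])]
scene handle_grip [(0.78, [561.5, 130.4, 128.4])]
scene outlet [(0.96, [482.6, 78.9, 64.8])]
scene cup [(0.82, [529.2, -264.7, -0.2]), (0.37, [477.1, 459.6, -2.1])]
scene jar [(0.75, [377.7, -286.5, 4.3])]
scene bowl [(0.91, [474.3, 460.6, -1.7])]
top canister_mid [(0.61, [483.8, -451.1, 50.8])]
top pocket [(0.63, [477.5, 178.7, 65.0])]
top pocket_mouth [(0.85, [476.0, 176.2, 103.2])]
top handle_grip [(0.97, [566.1, 129.2, 133.5]), (0.39, [482.8, -448.9, 52.2])]
top outlet [(0.92, [480.9, 77.7, 68.2])]
top cup [(0.65, [528.1, -270.1, 0.6])]
top jar []
top bowl [(0.94, [481.6, 462.6, 2.4]), (0.66, [477.6, 175.3, 106.5])]
{'t': 0.95, 'joint_pos': [-82.65, 11.84, 88.32, 0.0, 79.84, -8.62], 'position': [158.25, -552.8, 242.31], 'tool_rot': [-90.0, 0.0, -164.03], 'ft_force': [-0.73, 0.26, 0.06], 'torque': [0.04, 0.01, -0.01], 'grip_width': 85.5}
```

View pics/scene0.png

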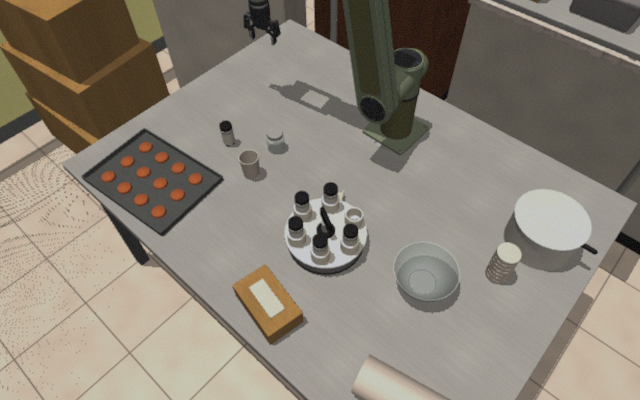

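View pics/top0.png

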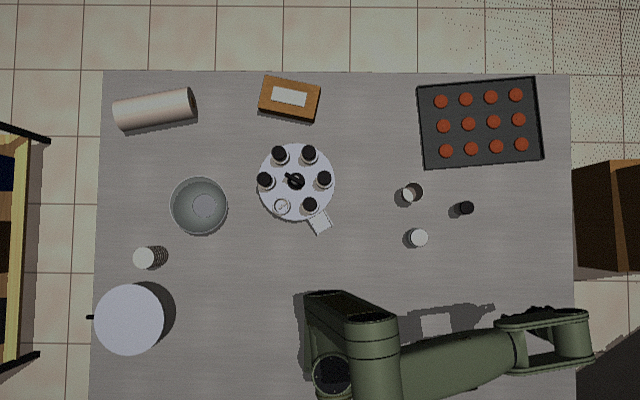

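View pics/wrist0.png

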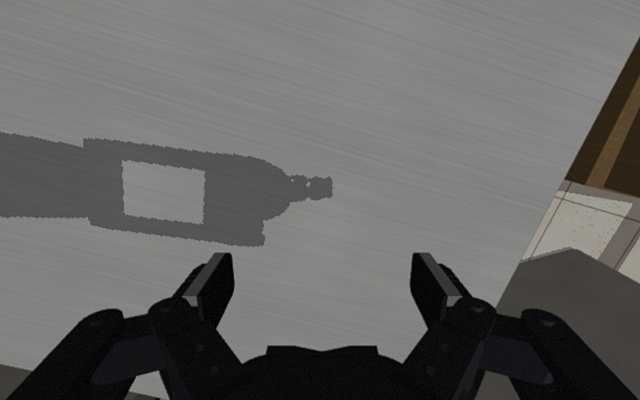

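Scene view: canister at about (227,133), cup (250,163), jar (275,140), carousel (326,235) with the empty pocket near (354,215), and bowl (426,272). In the top view the empty pocket is at about (282,206) and the chute at (320,222), just CCW of it. The network positions agree with this, so I'm moving above the canister.

```bash
Z='[0,0,0],[0,0,0],[0,0,0],[0,0,0],[0,0,0]'
python3 -m handwheel '{"angular":[[0,0,0],[0,0,0],[0,0,0],[0,0,0],[0,0,0]],"delta_pos":[[-0.5,0,0],[-1,0,0],[-1,0,0],[-1,0,0],[-1,0,0]],"claw":[1,1,1,1,1]}' 40
python3 -m handwheel '{"angular":[[0,0,0],[0,0,0],[0,0,0],[0,0,0],[0,0,0]],"delta_pos":[[-1,0,0],[-1,0,0],[-1,0,0],[-1,0,0],[-1,0,0]],"claw":[1,1,1,1,1]}'
python3 -m handwheel '{"angular":[[0,0,0],[0,0,0],[0,0,0],[0,0,0],[0,0,0]],"delta_pos":[[-1,0,0],[-1,0,0],[-0.5,0,0],[0,0,0],[0,0,0]],"claw":[1,1,1,1,1]}'
python3 - <<'E'
from h import *
st()
m=viewer.camera_model('wrist'); im=viewer.capture('wrist'); cv2.imwrite('pics/w1.png',im)
print(m['K'], m['R'],m['t'], 'cam at',-m['R'].T@m['t'])
for t in('canister_mid',):
    print([(round(float(x['p']),2),np.round(x['centre'],1).tolist()) for x in spotter.pinpoint('wrist',t)[:3]])
P=lambda X:(lambda c:(c[:2]/c[2]))(m['K']@(m['R']@np.array(X)+m['t']))
print('expected top centre',P([482.5,-449.5,100]),'bottom',P([482.5,-449.5,0]))
E
```

```text
t: 1.37
position: [268.1, -521.0, 242.3]
tool_rot: [-90.0, 0.0, -164.0]
ft_force: [-0.4, 0.2, -0.2]
grip_width: 85.1
t: 1.78
position: [388.6, -486.3, 242.3]
tool_rot: [-90.0, 0.0, -164.0]
ft_force: [0.2, 0.3, 0.7]
grip_width: 85.4
t: 2.2
position: [446.8, -469.8, 242.0]
tool_rot: [-90.0, -0.1, -163.9]
ft_force: [-0.5, 0.2, 0.3]
grip_width: 85.2
{'t': 2.2, 'joint_pos': [-54.05, 20.69, 77.15, -0.04, 82.2, 19.89], 'position': [446.82, -469.75, 241.97], 'tool_rot': [-90.03, -0.06, -163.94], 'ft_force': [-0.47, 0.16, 0.27], 'torque': [-0.01, -0.03, 0.01], 'grip_width': 85.25}
[[302.254   0.    321.667]
 [  0.    302.254 199.826]
 [  0.      0.      1.   ]] [[ 0.278 -0.961 -0.   ]
 [-0.919 -0.265  0.293]
 [-0.281 -0.081 -0.956]] [-574.431  248.407  466.609] cam at [ 518.907 -448.155  373.22 ]
[]
expected top centre [311.968 148.412] bottom [314.523 137.699]
```

View pics/w1.png

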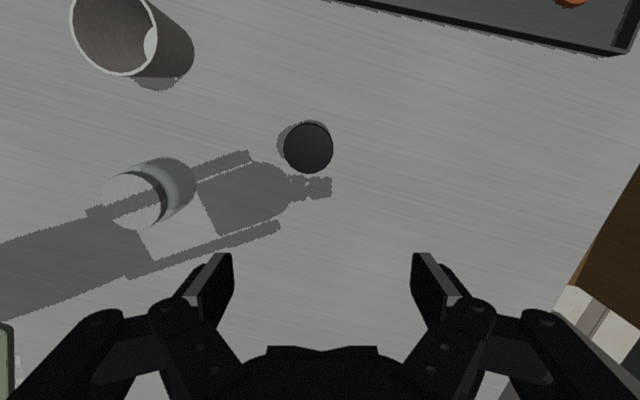

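```bash
cat >> h.py <<'E'
def back(m,uv,z):
    d=m['R'].T@np.linalg.inv(m['K'])@np.array([uv[0],uv[1],1.]); c=-m['R'].T@m['t']
    return c+d*(z-c[2])/d[2]
def toolmove(s,target):
    from scipy.spatial.transform import Rotation as Ro
    R=Ro.from_euler('xyz',s['tool_rot'],degrees=True).as_matrix()
    return R.T@(np.array(target)-np.array(s['position']))/25
E
python3 - <<'E'
from h import *
s=st(); m=viewer.camera_model('wrist')
im=cv2.imread('pics/w1.png'); g=im[100:200,260:350].max(2)
k=(g<70).astype(np.uint8)
n,l,sts,c=cv2.connectedComponentsWithStats(k)
for i in range(1,n):
    if sts[i,4]>300:
        ct=max(cv2.findContours((l==i).astype(np.uint8),0,1)[0],key=len); print(sts[i],c[i]+[260,100]); e=cv2.fitEllipse(ct); print(e[0]+np.array([260,100]),e[1]); p=back(m,e[0]+np.array([260,100]),100); print(p); print(toolmove(s,[p[0],p[1],242]))
E
```

```text
{'t': 2.3, 'joint_pos': [-54.18, 20.64, 77.19, -0.04, 82.2, 19.9], 'position': [445.62, -470.55, 242.16], 'tool_rot': [-90.02, -0.05, -164.07], 'ft_force': [0.47, 0.5, -0.35], 'torque': [-0.01, 0.03, -0.06], 'grip_width': 85.46}
[  23   21   50   53 2037] [307.941 147.419]
[307.902 147.405] (49.248233795166016, 50.92251968383789)
[ 481.173 -446.609  100.   ]
[-1.631  0.005 -0.531]
```

The lid centre is at (308,147), which puts the canister axis at about (481.5,-447.5). I'll move over it and descend most of the way.

```bash
python3 -m handwheel '{"angular":[[0,0,0],[0,0,0],[0,0,0],[0,0,0],[0,0,0]],"delta_pos":[[-0.82,0,-0.25],[-0.82,0,-0.24],[0,1,0],[0,1,0],[0,0,0]],"claw":[1,1,1,1,1]}'
python3 - <<'E'
from h import *
s=st(); m=viewer.camera_model('wrist'); im=viewer.capture('wrist'); cv2.imwrite('pics/w2.png',im)
P=lambda X:(lambda c:(c[:2]/c[2]))(m['K']@(m['R']@np.array(X)+m['t']))
print(P([481.7,-448,100]))
E
```

```text
t: 2.72
position: [479.1, -445.0, 186.4]
tool_rot: [-90.6, -0.3, -164.1]
ft_force: [-0.3, 0.8, -0.9]
grip_width: 85.1
{'t': 2.72, 'joint_pos': [-50.44, 24.25, 79.01, -0.03, 77.37, 23.67], 'position': [479.14, -444.96, 186.4], 'tool_rot': [-90.56, -0.28, -164.11], 'ft_force': [-0.33, 0.83, -0.95], 'torque': [0.08, 0.01, -0.0], 'grip_width': 85.11}
[328.616 208.215]
```

View pics/w2.png

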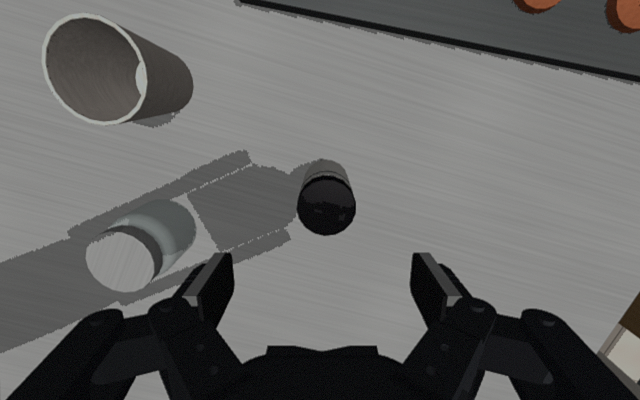

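The lid at (326,205) is centred between the fingers, within about 2 mm. Descending and closing gently.

```bash
python3 -m handwheel '{"angular":[[0,0,0],[0,0,0],[0,0,0],[0,0,0],[0,0,0]],"delta_pos":[[0,1,0],[0,1,0],[0,1,0],[0,1,0],[0,0,0]],"claw":[1,1,1,1,1]}'
python3 -m handwheel '{"angular":[[0,0,0],[0,0,0],[0,0,0],[0,0,0],[0,0,0]],"delta_pos":[[0,0.6,0],[0,0.2,0],[0,0,0],[0,0,0],[0,0,0]],"claw":[1,1,1,1,1]}'
python3 - <<'E'
from h import *
s=st(); m=viewer.camera_model('wrist'); im=viewer.capture('wrist'); cv2.imwrite('pics/w3.png',im)
P=lambda X:(lambda c:(c[:2]/c[2]))(m['K']@(m['R']@np.array(X)+m['t']))
print(P([481.7,-448,100]),toolmove(s,[481.7,-448,72]), P([s['position'][0],s['position'][1],100]))
E
```

```text
t: 3.18
position: [479.5, -445.4, 88.0]
tool_rot: [-90.5, -0.2, -164.1]
ft_force: [-0.8, 1.8, -1.8]
grip_width: 85.5
t: 3.6
position: [483.3, -448.3, 74.4]
tool_rot: [-89.8, 0.1, -164.0]
ft_force: [0.5, 1.0, 0.4]
grip_width: 85.6
{'t': 3.6, 'joint_pos': [-50.36, 31.32, 83.07, 0.0, 65.44, 23.68], 'position': [483.32, -448.32, 74.36], 'tool_rot': [-89.84, 0.07, -164.05], 'ft_force': [0.45, 0.96, 0.38], 'torque': [-0.03, -0.0, -0.04], 'grip_width': 85.57}
[322.03  303.708] [ 0.059  0.094 -0.031] [323.895 300.609]
```

View pics/w3.png

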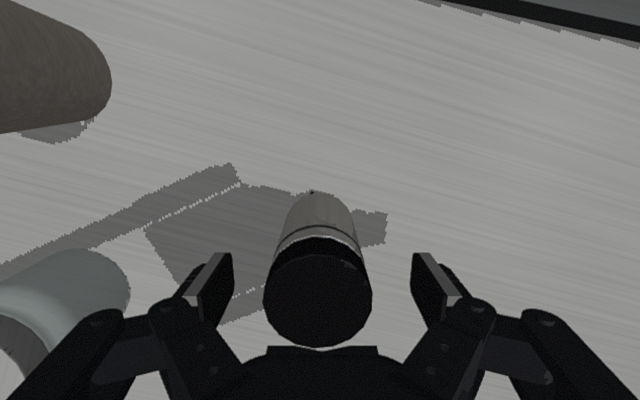

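Lid top centred at (317.5,300), about 1.7 mm off in the jaw direction. I'll correct that and grip.

```bash
python3 -m handwheel '{"angular":[[0,0,0],[0,0,0],[0,0,0],[0,0,0],[0,0,0]],"delta_pos":[[0,0,-0.07],[0,0,0],[0,0,0],[0,0,0],[0,0,0]],"claw":[1,-1,-1,-1,-1]}' 40
python3 -m handwheel '{"angular":[[0,0,0],[0,0,0],[0,0,0],[0,0,0],[0,0,0]],"delta_pos":[[0,0,0],[0,0,0],[0,0,0],[0,0,0],[0,0,0]],"claw":[-1,-1,-1,-1,-1]}' 40
python3 - <<'E'
from h import *
s=st(); m=viewer.camera_model('wrist'); im=viewer.capture('wrist'); cv2.imwrite('pics/w4.png',im)
P=lambda X:(lambda c:(c[:2]/c[2]))(m['K']@(m['R']@np.array(X)+m['t']))
print(P([s['position'][0],s['position'][1],100]))
E
```

```text
t: 4.07
position: [482.4, -445.7, 72.6]
tool_rot: [-90.0, 0.0, -164.0]
ft_force: [0.5, -0.4, 0.5]
grip_width: 45.5
t: 4.48
position: [482.4, -445.7, 72.6]
tool_rot: [-90.0, 0.0, -164.0]
ft_force: [-0.2, 0.1, 2.4]
grip_width: 45.0
{'t': 4.48, 'joint_pos': [-50.28, 31.27, 83.4, 0.0, 65.3, 23.74], 'position': [482.38, -445.7, 72.57], 'tool_rot': [-89.97, 0.01, -164.02], 'ft_force': [-0.18, 0.1, 2.44], 'torque': [0.05, 0.01, 0.0], 'grip_width': 44.95}
[323.735 303.308]
```

View pics/w4.png

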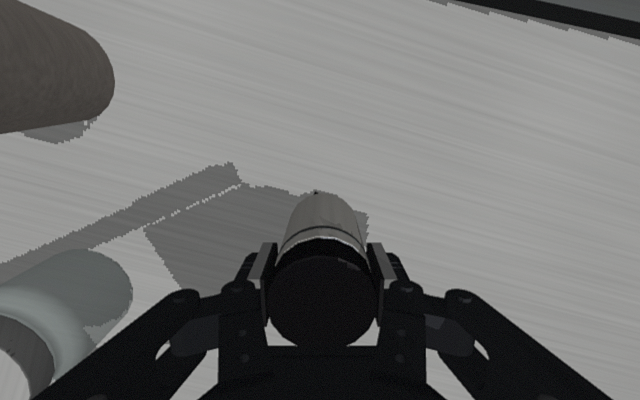

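Gripped at 45 mm. The lid is centred in the jaws at about (322,300), and a dark notch shows at the foot at (315,191). Lifting, checking the notch, then carrying high.

```bash
python3 -m handwheel '{"angular":[[0,0,0],[0,0,0],[0,0,0],[0,0,0],[0,0,0]],"delta_pos":[[0,-0.2,0],[0,-0.4,0],[0,-1,0],[0,-1,0],[0,-1,0]],"claw":[-1,-1,-1,-1,-1]}' 40
python3 -m handwheel '{"angular":[[0,0,0],[0,0,0],[0,0,0],[0,0,0],[0,0,0]],"delta_pos":[[0,-1,0],[0,-1,0],[0,-1,0],[0,-1,0],[0,0,0]],"claw":[-1,-1,-1,-1,-1]}'
python3 - <<'E'
from h import *
s=st(); im=viewer.capture('wrist'); cv2.imwrite('pics/w5.png',im)
a=cv2.resize(cv2.imread('pics/w4.png')[170:360,240:400],None,fx=2.5,fy=2.5,interpolation=cv2.INTER_CUBIC)
b=cv2.resize(im[170:360,240:400],None,fx=2.5,fy=2.5,interpolation=cv2.INTER_CUBIC)
cv2.imwrite('pics/w5z.png',np.hstack([a,b]))
E
```

```text
t: 4.95
position: [481.6, -444.7, 162.5]
tool_rot: [-90.1, -0.1, -164.0]
ft_force: [0.4, -0.2, -1.9]
grip_width: 45.0
t: 5.37
position: [484.1, -447.7, 269.6]
tool_rot: [-89.4, 0.3, -164.0]
ft_force: [1.0, -0.6, -1.3]
grip_width: 45.3
{'t': 5.37, 'joint_pos': [-50.27, 20.56, 74.07, 0.0, 84.7, 23.75], 'position': [484.14, -447.72, 269.63], 'tool_rot': [-89.38, 0.27, -164.02], 'ft_force': [1.04, -0.64, -1.32], 'torque': [-0.12, -0.02, 0.01], 'grip_width': 45.27}
```

View pics/w5z.png

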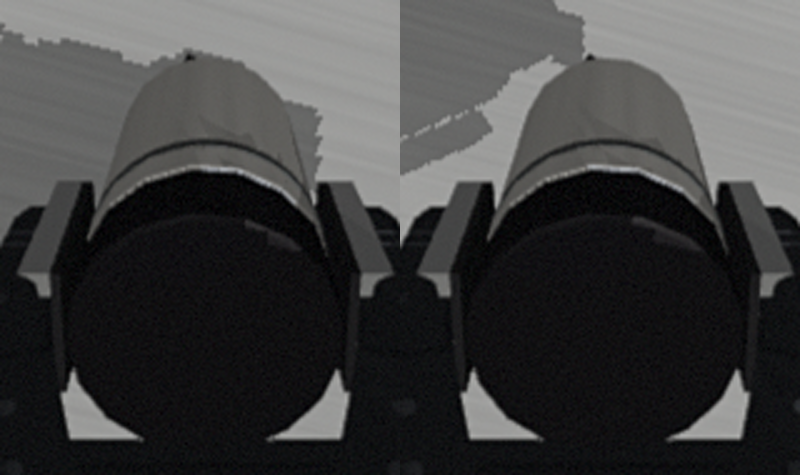

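The canister lifts cleanly. A small dark mark at the foot suggests the slot axis lies near the tool x axis. Carrying it to a viewing spot short of the pocket.

```bash
for i in 1; do :; done
python3 -m handwheel '{"angular":[[0,0,0],[0,0,0],[0,0,0],[0,0,0],[0,0,0]],"delta_pos":[[0,0,-0.3],[-0.15,0,-0.6],[-0.15,0,-1],[-0.15,0,-1],[-0.15,0,-1]],"claw":[-1,-1,-1,-1,-1]}'
python3 -m handwheel '{"angular":[[0,0,0],[0,0,0],[0,0,0],[0,0,0],[0,0,0]],"delta_pos":[[-0.15,0,-1],[-0.15,0,-1],[-0.15,0,-1],[-0.15,0,-1],[-0.15,0,-1]],"claw":[-1,-1,-1,-1,-1]}'
python3 -m handwheel '{"angular":[[0,0,0],[0,0,0],[0,0,0],[0,0,0],[0,0,0]],"delta_pos":[[-0.15,0,-1],[-0.15,0,-1],[-0.15,0,-1],[-0.15,0,-1],[-0.15,0,-1]],"claw":[-1,-1,-1,-1,-1]}'
python3 -m handwheel '{"angular":[[0,0,0],[0,0,0],[0,0,0],[0,0,0],[0,0,0]],"delta_pos":[[-0.15,0,-1],[-0.15,0,-1],[-0.15,0,-1],[-0.15,0,-1],[-0.15,0,-1]],"claw":[-1,-1,-1,-1,-1]}'
python3 -m handwheel '{"angular":[[0,0,0],[0,0,0],[0,0,0],[0,0,0],[0,0,0]],"delta_pos":[[-0.15,0,-1],[-0.15,0,-1],[-0.15,0,-1],[-0.15,0,-1],[0,0,-1]],"claw":[-1,-1,-1,-1,-1]}'
python3 -m handwheel '{"angular":[[0,0,0],[0,0,0],[0,0,0],[0,0,0],[0,0,0]],"delta_pos":[[0,0,-0.1],[0,0,0],[0,0,0],[0,0,0],[0,0,0]],"claw":[-1,-1,-1,-1,-1]}'
python3 - <<'E'
from h import *
s=st(); m=viewer.camera_model('wrist'); im=viewer.capture('wrist'); cv2.imwrite('pics/w6.png',im)
P=lambda X:(lambda c:(c[:2]/c[2]))(m['K']@(m['R']@np.array(X)+m['t']))
print(P([478.5,177.5,105]))
for t in('pocket','pocket_mouth','handle_grip'):
    print(t,[(round(float(x['p']),2),np.round(x['centre'],1).tolist()) for x in spotter.pinpoint('wrist',t)[:3]])
E
```

```text
t: 5.83
position: [467.9, -344.8, 258.2]
tool_rot: [-90.4, -0.2, -164.1]
ft_force: [0.0, 0.2, -2.5]
grip_width: 45.2
t: 6.25
position: [451.1, -219.4, 258.8]
tool_rot: [-90.3, -0.2, -164.0]
ft_force: [0.5, -0.1, -1.7]
grip_width: 45.0
t: 6.67
position: [434.5, -94.6, 259.0]
tool_rot: [-90.2, -0.3, -164.0]
ft_force: [0.6, 0.3, -2.8]
grip_width: 45.3
t: 7.08
position: [417.9, 30.0, 259.1]
tool_rot: [-90.1, -0.3, -164.0]
ft_force: [-0.2, 0.3, -2.7]
grip_width: 45.1
t: 7.5
position: [398.3, 153.8, 259.2]
tool_rot: [-90.0, -0.3, -164.0]
ft_force: [-0.0, -1.0, -2.4]
grip_width: 45.2
t: 7.92
position: [399.8, 154.2, 261.6]
tool_rot: [-90.0, -0.1, -164.1]
ft_force: [0.1, 0.4, -3.3]
grip_width: 45.3
{'t': 7.92, 'joint_pos': [9.49, -7.57, 106.1, -0.02, 81.55, 83.61], 'position': [399.84, 154.15, 261.64], 'tool_rot': [-89.99, -0.07, -164.12], 'ft_force': [0.1, 0.37, -3.29], 'torque': [0.02, 0.02, -0.01], 'grip_width': 45.26}
[321.572  99.359]
pocket [(0.88, [480.8, 176.9, 59.8])]
pocket_mouth [(0.63, [478.8, 175.8, 103.0])]
handle_grip []
```

View pics/w6.png

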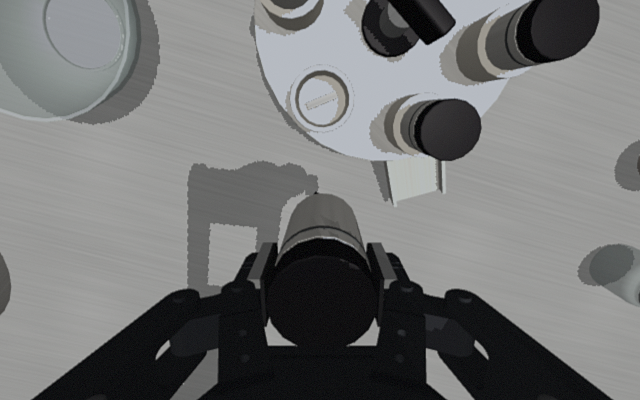

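The pocket rim is at (321,97), where predicted, and the drive bar shows inside at (321,102), nearly parallel to the jaw axis. Zooming to fit the rim and the bar.

```bash
python3 - <<'E'
from h import *
im=cv2.imread('pics/w6.png'); cv2.imwrite('pics/w6z.png',cv2.resize(im[55:145,271:371],None,fx=6,fy=6,interpolation=cv2.INTER_CUBIC))
m=viewer.camera_model('wrist')
P=lambda X:(lambda c:(c[:2]/c[2]))(m['K']@(m['R']@np.array(X)+m['t']))
# project model over
o=cv2.resize(im[55:145,271:371],None,fx=6,fy=6,interpolation=cv2.INTER_CUBIC)
for r,z in((29.5,105),(24.5,105)):
    pts=np.array([(P([478.8+r*np.cos(a),177+r*np.sin(a),z])-[270.5,54.5])*6 for a in np.linspace(0,6.3,80)]).astype(int)
    cv2.polylines(o,[pts],False,(0,0,255),1)
cv2.imwrite('pics/w6o.png',o)
E
```

```text
(no output)
```

View pics/w6o.png

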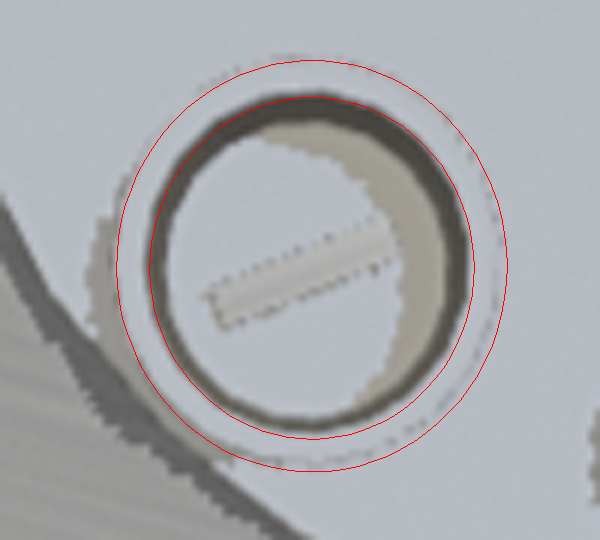

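```bash
python3 - <<'E'
from h import *
s=st(); m=viewer.camera_model('wrist')
P=lambda X:(lambda c:(c[:2]/c[2]))(m['K']@(m['R']@np.array(X)+m['t']))
im=cv2.imread('pics/w6.png'); sub=im[55:145,271:371]
f=lambda u,v:(u/6+270.5,v/6+54.5)
a=back(m,f(215,310),73);b=back(m,f(390,240),73); d=b-a
print('bar angle',np.degrees(np.arctan2(d[1],d[0])),'len',np.linalg.norm(d),'mid',(a+b)/2)
p=np.array(s['position'])
for z in(0,3,6,10):
    q=back(m,(316,192.5),p[2]-72.6+z); e=(q-p)[:2]; print(z,'mark r',np.linalg.norm(e),'ang',np.degrees(np.arctan2(e[1],e[0])))
# overlay of canister model: top circle & bottom circle
o=im[170:360,240:400]; o=cv2.resize(o,None,fx=3.1,fy=3.1,interpolation=cv2.INTER_CUBIC)
for z,c in((27.4,(0,0,255)),(-72.6,(0,255,0))):
    pts=np.array([(P([p[0]+23*np.cos(t),p[1]+23*np.sin(t),p[2]+z])-[239.5,169.5])*3.1 for t in np.linspace(0,6.3,80)]).astype(int)
    cv2.polylines(o,[pts],False,c,1)
o=np.clip(o.astype(float)*1.5,0,255).astype(np.uint8)
cv2.imwrite('pics/w6c.png',o)
E
```

```text
{'t': 8.12, 'joint_pos': [9.52, -7.59, 106.04, -0.0, 81.56, 83.62], 'position': [400.22, 154.48, 262.28], 'tool_rot': [-90.0, 0.0, -164.1], 'ft_force': [0.18, 0.8, -2.75], 'torque': [-0.01, -0.0, -0.0], 'grip_width': 45.1}
bar angle -53.242254496926535 len 31.45055292631826 mid [478.696 178.619  73.   ]
0 mark r 18.871996578281163 ang 30.648396179497023
3 mark r 19.66811614255126 ang 29.866913981626983
6 mark r 20.467609632140622 ang 29.146357888001646
10 mark r 21.538199671779804 ang 28.269022957297636
```

View pics/w6c.png

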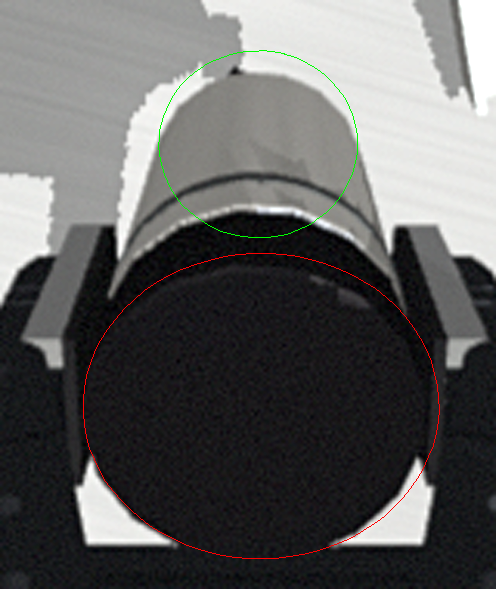

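The bar lies at about -53° in world. The dark bit is probably a pad corner, so the slot would be roughly 52° CCW (or, if it is a slot end, 7° CCW) short of the bar. A CCW sweep covers both. I'll move over the pocket and stop just above the rim.

```bash
python3 -m handwheel '{"angular":[[0,0,0],[0,0,0],[0,0,0],[0,0,0],[0,0,0]],"delta_pos":[[-0.5,0,0],[-1,0,0],[-1,0,0],[-0.76,0,0],[0,0,0]],"claw":[-1,-1,-1,-1,-1]}'
python3 -m handwheel '{"angular":[[0,0,0],[0,0,0],[0,0,0],[0,0,0],[0,0,0]],"delta_pos":[[0,0.6,0],[0,1,0],[0,1,0],[0,0.4,0],[0,0,0]],"claw":[-1,-1,-1,-1,-1]}'
python3 -m handwheel '{"angular":[[0,0,0],[0,0,0]],"delta_pos":[[0,0,0],[0,0,0]],"claw":[-1,-1]}'
python3 - <<'E'
from h import *
s=st(); m=viewer.camera_model('wrist'); im=viewer.capture('wrist'); print(toolmove(s,[478.6,177.2,186]))
P=lambda X:(lambda c:(c[:2]/c[2]))(m['K']@(m['R']@np.array(X)+m['t']))
o=cv2.resize(im[150:350,220:420],None,fx=3,fy=3,interpolation=cv2.INTER_CUBIC)
for r,c in((29.5,(0,0,255)),(24.5,(0,255,0))):
    pts=np.array([(P([478.6+r*np.cos(t),177.2+r*np.sin(t),105])-[219.5,149.5])*3 for t in np.linspace(0,6.3,80)]).astype(int)
    cv2.polylines(o,[pts],False,c,1)
cv2.imwrite('pics/w7.png',o)
E
```

```text
t: 8.53
position: [481.8, 177.7, 262.5]
tool_rot: [-90.0, 0.2, -164.1]
ft_force: [0.4, -0.2, -3.3]
grip_width: 45.2
t: 8.95
position: [475.5, 176.7, 184.0]
tool_rot: [-90.0, -0.4, -164.1]
ft_force: [-0.4, 0.9, -2.0]
grip_width: 45.2
t: 9.12
position: [479.6, 177.6, 189.0]
tool_rot: [-90.0, 0.2, -164.0]
ft_force: [-0.2, -0.1, -2.6]
grip_width: 45.6
{'t': 9.12, 'joint_pos': [10.62, 6.96, 100.58, -0.0, 72.28, 84.66], 'position': [479.56, 177.6, 189.02], 'tool_rot': [-89.98, 0.18, -164.04], 'ft_force': [-0.22, -0.08, -2.58], 'torque': [0.02, -0.01, -0.02], 'grip_width': 45.56}
[0.042 0.121 0.005]
```

View pics/w7.png

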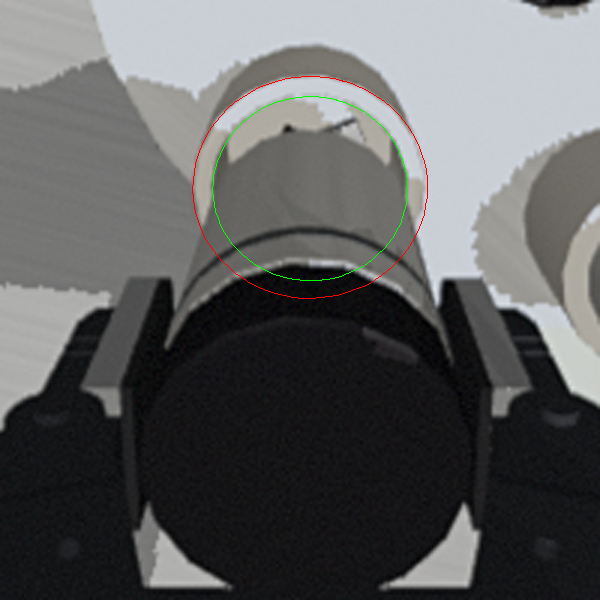

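The projected rim overlaps the visible rim (top edge at row 77 of the crop), so alignment is within about 1 mm. I'll descend slowly and watch the force.

```bash
python3 -m handwheel '{"angular":[[0,0,0],[0,0,0],[0,0,0],[0,0,0],[0,0,0]],"delta_pos":[[0,0,0],[0,0,0],[0,0,0],[0,0.1,0],[0,0.1,0]],"claw":[-1,-1,-1,-1,-1]}'
python3 -m handwheel '{"angular":[[0,0,0],[0,0,0],[0,0,0],[0,0,0],[0,0,0]],"delta_pos":[[0,0.1,0],[0,0.1,0],[0,0.1,0],[0,0.1,0],[0,0,0]],"claw":[-1,-1,-1,-1,-1]}'
python3 - <<'E'
from h import *
s=st(); print(toolmove(s,[478.6,177.2,146]))
E
```

```text
t: 9.58
position: [478.6, 177.6, 182.5]
tool_rot: [-90.0, 0.0, -164.0]
ft_force: [-0.0, -0.0, -3.0]
grip_width: 45.1
t: 10.0
position: [477.8, 177.4, 171.4]
tool_rot: [-90.0, -0.1, -164.0]
ft_force: [-0.8, 0.2, -2.5]
grip_width: 45.0
{'t': 10.0, 'joint_pos': [10.63, 8.09, 101.58, -0.0, 70.42, 84.66], 'position': [477.81, 177.37, 171.4], 'tool_rot': [-90.01, -0.09, -164.03], 'ft_force': [-0.79, 0.25, -2.47], 'torque': [-0.03, -0.0, 0.01], 'grip_width': 44.95}
[-0.03   1.016  0.016]
```

It's inside the rim with no contact force. Continuing towards the bar height (TCP ≈ 145.6).

```bash
python3 -m handwheel '{"angular":[[0,0,0],[0,0,0],[0,0,0],[0,0,0],[0,0,0]],"delta_pos":[[0,0.15,0],[0,0.2,0],[0,0.2,0],[0,0.15,0],[0,0,0]],"claw":[-1,-1,-1,-1,-1]}'
python3 -m handwheel '{"angular":[[0,0,0],[0,0,0],[0,0,0],[0,0,0],[0,0,0]],"delta_pos":[[0,0.1,0],[0,0.1,0],[0,0.05,0],[0,0.05,0],[0,0,0]],"claw":[-1,-1,-1,-1,-1]}'

```

```text
t: 10.42
position: [478.7, 177.1, 154.0]
tool_rot: [-89.9, 0.0, -164.0]
ft_force: [3.2, -1.4, -4.2]
grip_width: 45.3
t: 10.83
position: [478.9, 177.3, 147.4]
tool_rot: [-90.0, 0.1, -164.0]
ft_force: [4.4, -1.7, -2.9]
grip_width: 45.2
```

A small wall force of (4.4,-1.7) N has appeared, so I'll ease 1 mm that way before lowering onto the bar.

```bash
python3 -m handwheel '{"angular":[[0,0,0],[0,0,0],[0,0,0]],"delta_pos":[[-0.03,0,0.02],[0,0,0],[0,0,0]],"claw":[-1,-1,-1]}'

```

```text
t: 11.08
position: [479.1, 177.3, 147.3]
tool_rot: [-90.0, -0.0, -164.0]
ft_force: [1.8, -1.4, -0.9]
grip_width: 44.9
```

```bash
python3 -m handwheel '{"angular":[[0,0,0],[0,0,0],[0,0,0],[0,0,0]],"delta_pos":[[0,0.03,0],[0,0.03,0],[0,0.03,0],[0,0,0]],"claw":[-1,-1,-1,-1]}'

```

```text
t: 11.42
position: [479.3, 177.4, 145.4]
tool_rot: [-90.0, 0.0, -164.0]
ft_force: [0.8, -0.3, 1.8]
grip_width: 44.8
```

Resting on the bar with about 5 N of pressure. Starting the CCW sweep (negative about tool y).

```bash
python3 -m handwheel '{"angular":[[0,-0.5,0],[0,-0.5,0],[0,-0.5,0],[0,-0.5,0],[0,0,0]],"delta_pos":[[0,0.02,0],[0,0,0],[0,0,0],[0,0,0],[0,0,0]],"claw":[-1,-1,-1,-1,-1]}'
python3 - <<'E'
from h import *
st()
E
```

```text
t: 11.83
position: [479.6, 177.6, 145.4]
tool_rot: [-90.0, 0.1, -154.0]
ft_force: [0.6, -0.0, 4.5]
grip_width: 45.2
{'t': 11.83, 'joint_pos': [10.6, 10.08, 102.72, 0.03, 67.14, 74.57], 'position': [479.59, 177.58, 145.36], 'tool_rot': [-90.01, 0.07, -153.99], 'ft_force': [0.63, -0.05, 4.53], 'torque': [0.02, -0.17, -0.04], 'grip_width': 45.2}
```

```bash
python3 -m handwheel '{"angular":[[0,-0.5,0],[0,-0.5,0],[0,-0.5,0],[0,-0.5,0],[0,-0.5,0]],"delta_pos":[[0,0,0],[0,0,0],[0,0,0],[0,0,0],[0,0,0]],"claw":[-1,-1,-1,-1,-1]}'
python3 -m handwheel '{"angular":[[0,-0.5,0],[0,-0.5,0],[0,-0.5,0],[0,-0.5,0],[0,-0.5,0]],"delta_pos":[[0,0,0],[0,0,0],[0,0,0],[0,0,0],[0,0,0]],"claw":[-1,-1,-1,-1,-1]}'
python3 - <<'E'
from h import *
st()
E
```

```text
t: 12.25
position: [479.5, 177.6, 145.3]
tool_rot: [-90.0, 0.1, -141.5]
ft_force: [0.5, -0.4, 3.4]
grip_width: 44.9
t: 12.67
position: [479.3, 177.7, 145.3]
tool_rot: [-90.0, 0.0, -129.0]
ft_force: [0.7, -1.0, 4.9]
grip_width: 44.9
{'t': 12.67, 'joint_pos': [10.6, 10.07, 102.73, 0.06, 67.18, 49.56], 'position': [479.28, 177.66, 145.33], 'tool_rot': [-90.03, 0.05, -128.99], 'ft_force': [0.73, -0.98, 4.88], 'torque': [0.07, 0.05, -0.03], 'grip_width': 44.86}
```

```bash
python3 -m handwheel '{"angular":[[0,-0.5,0],[0,-0.5,0],[0,-0.4,0],[0,-0.4,0],[0,0,0]],"delta_pos":[[0,0,0],[0,0,0],[0,0,0],[0,0,0],[0,0,0]],"claw":[-1,-1,-1,-1,-1]}'
python3 -m handwheel '{"angular":[[0,-0.3,0],[0,-0.3,0],[0,-0.3,0],[0,0,0]],"delta_pos":[[0,0,0],[0,0,0],[0,0,0],[0,0,0]],"claw":[-1,-1,-1,-1]}'

```

```text
t: 13.08
position: [479.0, 177.7, 145.2]
tool_rot: [-90.0, 0.0, -120.1]
ft_force: [-1.8, -0.0, 4.2]
grip_width: 45.1
t: 13.42
position: [478.8, 177.7, 145.0]
tool_rot: [-90.1, 0.0, -115.6]
ft_force: [-0.8, 0.5, 4.5]
grip_width: 45.2
```

```bash
python3 -m handwheel '{"angular":[[0,-0.3,0],[0,-0.3,0],[0,0,0]],"delta_pos":[[0,0.01,0],[0,0,0],[0,0,0]],"claw":[-1,-1,-1]}'

```

```text
t: 13.67
position: [478.0, 177.2, 143.4]
tool_rot: [-90.1, -0.1, -112.6]
ft_force: [0.3, -0.1, -2.9]
grip_width: 45.3
```

It dropped after 51.5°, as the bar and mark predicted. The force is back to the canister's own weight. Lowering gently to the floor.

```bash
python3 -m handwheel '{"angular":[[0,0,0],[0,0,0],[0,0,0],[0,0,0]],"delta_pos":[[0,0.05,0],[0,0.05,0],[0,0.05,0],[0,0,0]],"claw":[-1,-1,-1,-1]}'

```

```text
t: 14.0
position: [478.4, 177.1, 139.6]
tool_rot: [-90.1, -0.1, -112.6]
ft_force: [-0.6, 0.5, -2.9]
grip_width: 45.2
```

```bash
python3 -m handwheel '{"angular":[[0,0,0],[0,0,0],[0,0,0],[0,0,0]],"delta_pos":[[0,0.03,0],[0,0.03,0],[0,0.02,0],[0,0,0]],"claw":[-1,-1,-1,-1]}'

```

```text
t: 14.33
position: [478.8, 177.3, 138.3]
tool_rot: [-90.1, -0.0, -112.5]
ft_force: [-1.6, 0.3, -2.2]
grip_width: 45.2
```

```bash
python3 -m handwheel '{"angular":[[0,0,0],[0,0,0],[0,0,0],[0,0,0]],"delta_pos":[[0,0.03,0],[0,0.02,0],[0,0,0],[0,0,0]],"claw":[-1,-1,-1,-1]}'

```

```text
t: 14.67
position: [479.0, 177.4, 137.5]
tool_rot: [-90.0, 0.0, -112.5]
ft_force: [-2.5, 0.3, 2.1]
grip_width: 44.9
```

Contact at TCP z 137.5, against an expected 137.6, so it is seated. Releasing and backing off upward.

```bash
python3 -m handwheel '{"angular":[[0,0,0],[0,0,0],[0,0,0],[0,0,0],[0,0,0]],"delta_pos":[[0,-0.02,0],[0,0,0],[0,0,0],[0,0,0],[0,0,0]],"claw":[-0.02,0.2,0.5,0.5,0.5]}'
python3 -m handwheel '{"angular":[[0,0,0],[0,0,0],[0,0,0],[0,0,0],[0,0,0]],"delta_pos":[[0,-0.2,0],[0,-0.6,0],[0,-1,0],[0,-1,0],[0,-1,0]],"claw":[0.5,0.5,0.5,0.5,0.5]}'
python3 -m handwheel '{"angular":[[0,0,0],[0,0,0],[0,0,0],[0,0,0]],"delta_pos":[[0,-0.6,0],[0,0,0],[0,0,0],[0,0,0]],"claw":[0.5,0.5,0.5,0.5]}'
python3 - <<'E'
from h import *
s=st(); m=viewer.camera_model('wrist'); im=viewer.capture('wrist'); cv2.imwrite('pics/w8.png',im)
cv2.imwrite('pics/t8.png',cv2.resize(viewer.capture('top')[110:260,200:400],None,fx=4,fy=4,interpolation=cv2.INTER_CUBIC)); cv2.imwrite('pics/s8.png',cv2.resize(viewer.capture('scene')[160:290,240:420],None,fx=4,fy=4,interpolation=cv2.INTER_CUBIC))
for c in('top','scene','wrist'):
  for t in('canister_mid','handle_grip','pocket_mouth'):
    print(c,t,[(round(float(x['p']),2),np.round(x['centre'],1).tolist()) for x in spotter.pinpoint(c,t)[:3]])
E
```

```text
t: 15.08
position: [480.1, 177.1, 138.3]
tool_rot: [-89.9, 0.0, -112.5]
ft_force: [-0.2, 0.4, -0.0]
grip_width: 64.1
t: 15.5
position: [479.2, 177.1, 234.1]
tool_rot: [-90.0, -0.0, -112.5]
ft_force: [0.5, -0.2, -0.0]
grip_width: 64.2
t: 15.83
position: [478.5, 177.0, 246.6]
tool_rot: [-90.1, -0.1, -112.5]
ft_force: [0.3, 0.7, -0.8]
grip_width: 64.2
{'t': 15.83, 'joint_pos': [10.58, 3.77, 96.91, -0.0, 79.43, 33.11], 'position': [478.49, 177.04, 246.64], 'tool_rot': [-90.09, -0.06, -112.53], 'ft_force': [0.26, 0.72, -0.75], 'torque': [0.03, 0.05, 0.03], 'grip_width': 64.22}
top canister_mid []
top handle_grip [(0.96, [565.6, 126.8, 132.6]), (0.61, [381.6, -290.4, -1.4])]
top pocket_mouth [(0.93, [477.4, 174.9, 104.7]), (0.4, [383.1, -293.0, -0.2])]
scene canister_mid [(0.52, [478.8, 174.6, 112.0]), (0.38, [483.1, 77.6, 66.6])]
scene handle_grip [(0.72, [563.2, 129.9, 132.0]), (0.58, [374.8, -287.3, 3.2])]
scene pocket_mouth [(0.62, [476.4, 176.8, 104.8])]
wrist canister_mid []
wrist handle_grip [(0.9, [564.9, 127.6, 129.8])]
wrist pocket_mouth []
```

View pics/w8.png

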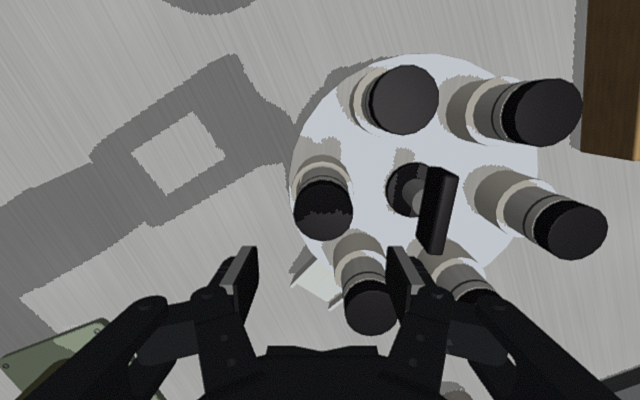

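View pics/s8.png

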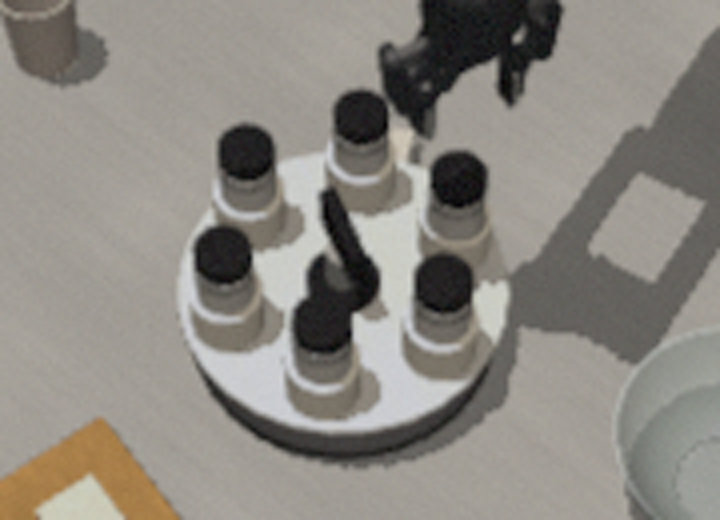

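View pics/t8.png

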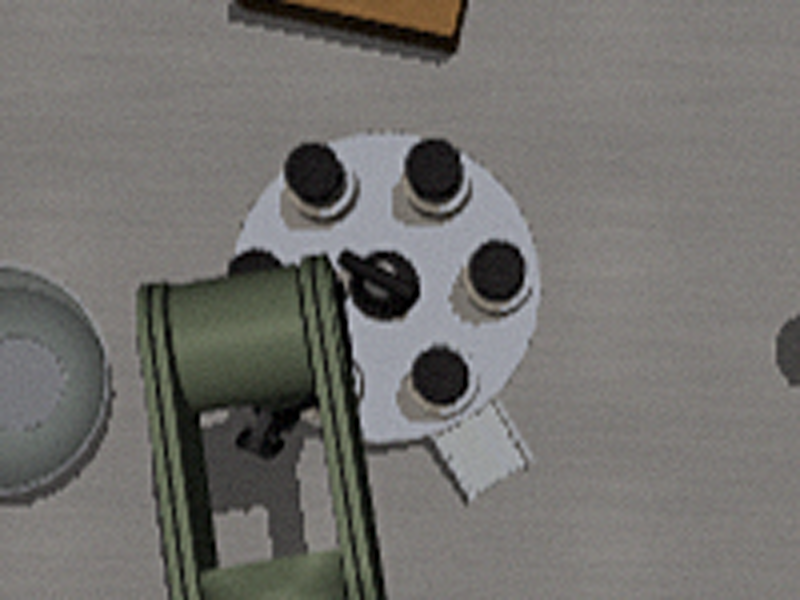

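Scene view: six canisters stand in the carousel, the new one upright at about crop (458,180) and level with its neighbours. Wrist view: the handle bar is at about (437,208). Measuring its direction.

```bash
python3 - <<'E'
from h import *
im=cv2.imread('pics/w8.png')
o=cv2.resize(im[140:280,370:490],None,fx=4.2,fy=4.2,interpolation=cv2.INTER_CUBIC)
cv2.imwrite('pics/w8h.png',np.clip(o.astype(float)*2.5,0,255).astype(np.uint8))
E
```

```text
(no output)
```

View pics/w8h.png

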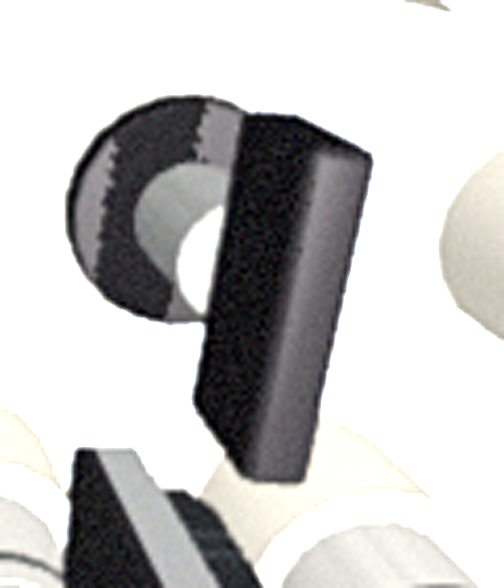

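```bash
python3 - <<'E'
from h import *
s=st(); m=viewer.camera_model('wrist')
C=[back(m,(u/4.2+369.6,v/4.2+139.6),150) for u,v in((318,155),(371,160),(303,480),(248,478))]
C=np.array(C); print(C, C.mean(0))
for a,b in((0,3),(1,2),(0,1),(3,2)):
    d=C[b]-C[a]; print(np.linalg.norm(d),np.degrees(np.arctan2(d[1],d[0])))
E
```

```text
{'t': 16.43, 'joint_pos': [10.58, 3.75, 96.81, -0.0, 79.45, 33.11], 'position': [479.23, 177.24, 247.73], 'tool_rot': [-90.0, -0.0, -112.53], 'ft_force': [0.45, -0.44, -0.22], 'torque': [-0.03, -0.04, 0.01], 'grip_width': 63.68}
[[577.085 163.29  150.   ]
 [585.864 158.639 150.   ]
 [556.312 100.211 150.   ]
 [546.3   104.829 150.   ]] [566.39  131.742 150.   ]
66.07139992150972 -117.77124333561845
65.47659270244357 -116.82923208861311
9.934604973666806 -27.91261448112827
11.026259855997361 -24.76045025034371
```

The handle's thin axis lies along about -28° (152°), and its centre from geometry is (565,130). Moving above it and squaring the jaws.

```bash
python3 -m handwheel '{"angular":[[0,0,0],[0,0,0],[0,0,0],[0,0,0],[0,0,0]],"delta_pos":[[0,0,0.5],[0.1,0,1],[0.2,0,1],[0.12,0,1],[0,0,0.4]],"claw":[0.5,0.5,0.5,0.5,0.5]}'
python3 -m handwheel '{"angular":[[0,0.6,0],[0,0.5,0],[0,0,0],[0,0,0],[0,0,0]],"delta_pos":[[0,0.5,0],[0,0.5,0],[0,0,0],[0,0,0],[0,0,0]],"claw":[0.5,0.5,0.5,0.5,0.5]}'
python3 - <<'E'
from h import *
s=st(); m=viewer.camera_model('wrist'); im=viewer.capture('wrist'); cv2.imwrite('pics/w9.png',im); print(toolmove(s,[565,130,130]))
E
```

```text
t: 16.85
position: [568.4, 127.9, 247.8]
tool_rot: [-89.9, -0.0, -112.7]
ft_force: [-0.1, 0.1, 0.5]
grip_width: 64.2
t: 17.27
position: [565.6, 130.3, 223.3]
tool_rot: [-90.0, 0.0, -118.0]
ft_force: [0.4, 0.1, 0.4]
grip_width: 64.1
{'t': 17.27, 'joint_pos': [4.43, 13.36, 88.78, 0.0, 77.82, 32.39], 'position': [565.57, 130.3, 223.32], 'tool_rot': [-89.97, 0.02, -117.96], 'ft_force': [0.4, 0.1, 0.35], 'torque': [0.0, 0.01, -0.02], 'grip_width': 64.1}
[ 0.022  3.733 -0.016]
```

View pics/w9.png

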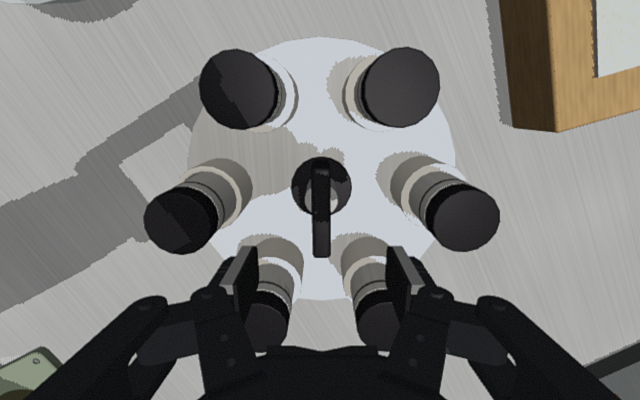

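The handle bar is vertical in the image at (320,210) and centred between the fingers. Descending and gripping.

```bash
python3 -m handwheel '{"angular":[[0,0,0],[0,0,0],[0,0,0],[0,0,0],[0,0,0]],"delta_pos":[[0,0.6,0],[0,0.9,0],[0,0.9,0],[0,0.6,0],[0,0,0]],"claw":[0.5,0.5,0.5,0.5,0.5]}'
python3 -m handwheel '{"angular":[[0,0,0],[0,0,0],[0,0,0],[0,0,0]],"delta_pos":[[0,0.4,0],[0,0.3,0],[0,0,0],[0,0,0]],"claw":[0.5,0.5,0.5,0.5]}'
python3 - <<'E'
from h import *
s=st(); im=viewer.capture('wrist'); cv2.imwrite('pics/w10.png',im)
E
```

```text
t: 17.73
position: [562.8, 130.1, 144.8]
tool_rot: [-90.3, -0.2, -118.0]
ft_force: [-0.8, 1.1, -0.2]
grip_width: 64.1
t: 18.07
position: [565.5, 130.2, 130.7]
tool_rot: [-90.0, 0.0, -118.0]
ft_force: [0.5, 0.3, -0.9]
grip_width: 64.1
{'t': 18.07, 'joint_pos': [4.43, 18.94, 93.46, -0.0, 67.57, 32.44], 'position': [565.52, 130.24, 130.7], 'tool_rot': [-89.97, 0.02, -118.01], 'ft_force': [0.46, 0.28, -0.92], 'torque': [-0.04, 0.02, 0.05], 'grip_width': 64.09}
```

View pics/w10.png

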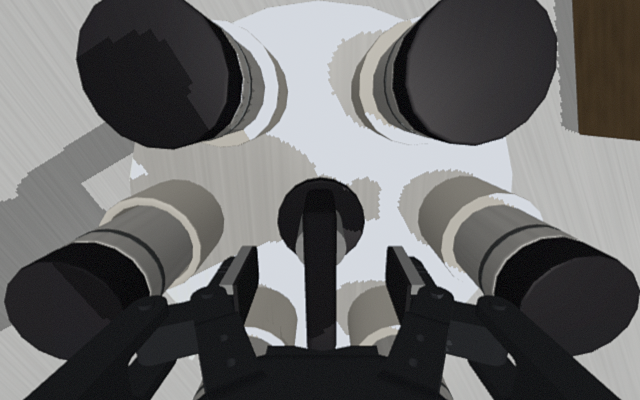

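The handle at (320,260) is between the pads and the neighbours are clear. Closing.

```bash
python3 -m handwheel '{"angular":[[0,0,0],[0,0,0],[0,0,0],[0,0,0],[0,0,0]],"delta_pos":[[0,0,0],[0,0,0],[0,0,0],[0,0,0],[0,0,0]],"claw":[-0.2,-0.5,-1,-1,-1]}' 40
python3 -m handwheel '{"angular":[[0,0,0],[0,0,0]],"delta_pos":[[0,0,0],[0,0,0]],"claw":[-1,-1]}' 40

```

```text
t: 18.53
position: [564.9, 130.5, 130.8]
tool_rot: [-90.1, 0.0, -118.0]
ft_force: [-2.1, -0.2, 3.6]
grip_width: 13.5
t: 18.7
position: [564.9, 130.5, 130.8]
tool_rot: [-90.0, 0.0, -118.0]
ft_force: [-3.8, 0.7, 4.9]
grip_width: 13.6
```

Gripped at 13.6 mm. Turning CCW gradually (60°), checking force and torque.

```bash
python3 -m handwheel '{"angular":[[0,-0.2,0],[0,-0.4,0],[0,-0.5,0],[0,-0.5,0],[0,-0.5,0]],"delta_pos":[[0,0,0],[0,0,0],[0,0,0],[0,0,0],[0,0,0]],"claw":[-1,-1,-1,-1,-1]}'
python3 -m handwheel '{"angular":[[0,-0.5,0],[0,-0.5,0],[0,-0.5,0],[0,-0.5,0],[0,-0.5,0]],"delta_pos":[[0,0,0],[0,0,0],[0,0,0],[0,0,0],[0,0,0]],"claw":[-1,-1,-1,-1,-1]}'
python3 - <<'E'
from h import *
st()
E
```

```text
t: 19.12
position: [564.9, 130.5, 130.8]
tool_rot: [-90.0, 0.0, -107.5]
ft_force: [-3.3, 1.1, 6.6]
grip_width: 13.7
t: 19.53
position: [564.9, 130.5, 130.8]
tool_rot: [-90.0, 0.0, -95.0]
ft_force: [-3.5, 1.3, 5.5]
grip_width: 13.8
{'t': 19.53, 'joint_pos': [4.43, 18.91, 93.49, 0.04, 67.64, 9.37], 'position': [564.94, 130.47, 130.76], 'tool_rot': [-90.04, 0.03, -94.95], 'ft_force': [-3.45, 1.31, 5.48], 'torque': [0.15, 0.61, -0.28], 'grip_width': 13.77}
```

```bash
python3 -m handwheel '{"angular":[[0,-0.5,0],[0,-0.5,0],[0,-0.5,0],[0,-0.5,0],[0,-0.5,0]],"delta_pos":[[0,0,0],[0,0,0],[0,0,0],[0,0,0],[0,0,0]],"claw":[-1,-1,-1,-1,-1]}'
python3 -m handwheel '{"angular":[[0,-0.5,0],[0,-0.5,0],[0,-0.5,0],[0,-0.5,0],[0,-0.5,0]],"delta_pos":[[0,0,0],[0,0,0],[0,0,0],[0,0,0],[0,0,0]],"claw":[-1,-1,-1,-1,-1]}'
python3 -m handwheel '{"angular":[[0,-0.5,0],[0,-0.5,0],[0,-0.5,0],[0,-0.5,0],[0,-0.4,0]],"delta_pos":[[0,0,0],[0,0,0],[0,0,0],[0,0,0],[0,0,0]],"claw":[-1,-1,-1,-1,-1]}'
python3 -m handwheel '{"angular":[[0,0,0],[0,0,0],[0,0,0]],"delta_pos":[[0,0,0],[0,0,0],[0,0,0]],"claw":[-1,-1,-1]}'
python3 - <<'E'
from h import *
st()
E
```

```text
t: 19.95
position: [564.9, 130.5, 130.8]
tool_rot: [-90.0, 0.0, -82.4]
ft_force: [-4.4, 1.8, 4.8]
grip_width: 13.4
t: 20.37
position: [565.0, 130.5, 130.8]
tool_rot: [-90.0, 0.0, -69.9]
ft_force: [-3.1, 1.3, 5.6]
grip_width: 13.5
t: 20.78
position: [565.0, 130.5, 130.8]
tool_rot: [-90.0, 0.0, -57.9]
ft_force: [-3.4, 1.1, 4.6]
grip_width: 13.5
t: 21.03
position: [565.0, 130.5, 130.8]
tool_rot: [-90.0, 0.0, -58.0]
ft_force: [-3.4, 1.8, 6.4]
grip_width: 13.5
{'t': 21.03, 'joint_pos': [4.44, 18.92, 93.48, 0.03, 67.63, -27.56], 'position': [564.98, 130.47, 130.76], 'tool_rot': [-90.02, 0.04, -58.01], 'ft_force': [-3.37, 1.77, 6.4], 'torque': [0.25, 0.57, -0.09], 'grip_width': 13.45}
```

Turned 60° with little residual torque. Opening slowly and rising.

```bash
python3 -m handwheel '{"angular":[[0,0,0],[0,0,0],[0,0,0],[0,0,0],[0,0,0]],"delta_pos":[[0,0,0],[0,0,0],[0,0,0],[0,0,0],[0,0,0]],"claw":[-0.4,0.1,0.5,0.5,0.5]}'
python3 -m handwheel '{"angular":[[0,0,0],[0,0,0],[0,0,0],[0,0,0],[0,0,0]],"delta_pos":[[0,-0.3,0],[0,-0.8,0],[0,-1,0],[0,-1,0],[0,-1,0]],"claw":[0.5,0.5,0.5,0.5,0.5]}'
python3 -m handwheel '{"angular":[[0,0,0],[0,0,0],[0,0,0],[0,0,0],[0,0,0]],"delta_pos":[[0,-1,0],[0,-0.4,0],[0,0,0],[0,0,0],[0,0,0]],"claw":[0.5,0.5,0.5,0.5,0.5]}'
python3 - <<'E'
from h import *
s=st(); im=viewer.capture('wrist'); cv2.imwrite('pics/w11.png',im)
cv2.imwrite('pics/t11.png',cv2.resize(viewer.capture('top')[110:260,200:400],None,fx=4,fy=4,interpolation=cv2.INTER_CUBIC)); cv2.imwrite('pics/s11.png',cv2.resize(viewer.capture('scene')[160:290,240:420],None,fx=4,fy=4,interpolation=cv2.INTER_CUBIC))
for c in('top','scene','wrist'):
  for t in('canister_mid','pocket_mouth','outlet'):
    print(c,t,[(round(float(x['p']),2),np.round(x['centre'],1).tolist()) for x in spotter.pinpoint(c,t)[:3]])
E
```

```text
t: 21.45
position: [565.4, 130.0, 130.1]
tool_rot: [-90.0, -0.0, -58.0]
ft_force: [0.3, -0.7, -0.1]
grip_width: 63.8
t: 21.87
position: [565.2, 130.1, 234.3]
tool_rot: [-90.0, -0.0, -58.0]
ft_force: [0.3, 0.4, 0.1]
grip_width: 64.1
t: 22.28
position: [564.2, 130.0, 265.7]
tool_rot: [-90.2, 0.1, -58.0]
ft_force: [0.2, -0.3, -0.0]
grip_width: 64.0
{'t': 22.28, 'joint_pos': [4.42, 11.45, 85.98, -0.0, 82.77, -27.55], 'position': [564.17, 130.05, 265.75], 'tool_rot': [-90.17, 0.09, -58.03], 'ft_force': [0.25, -0.34, -0.01], 'torque': [-0.03, 0.0, 0.0], 'grip_width': 64.03}
top canister_mid [(0.6, [487.5, 76.6, 112.8])]
top pocket_mouth [(0.88, [481.5, 79.5, 106.9])]
top outlet [(0.76, [481.0, 77.7, 67.2])]
scene canister_mid [(0.5, [484.6, 80.0, 111.6])]
scene pocket_mouth [(0.66, [482.2, 77.7, 111.4]), (0.63, [481.7, 79.1, 101.7])]
scene outlet [(0.61, [480.7, 77.8, 66.1]), (0.25, [478.4, 460.6, -1.9])]
wrist canister_mid [(0.83, [481.1, 80.1, 110.3])]
wrist pocket_mouth []
wrist outlet [(0.93, [481.1, 80.7, 63.6])]
```

View pics/w11.png

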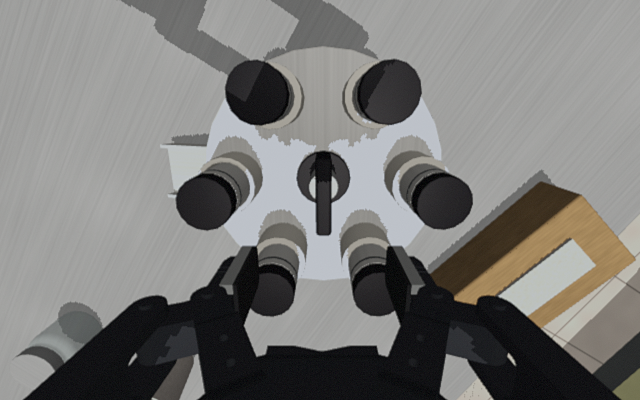

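View pics/s11.png

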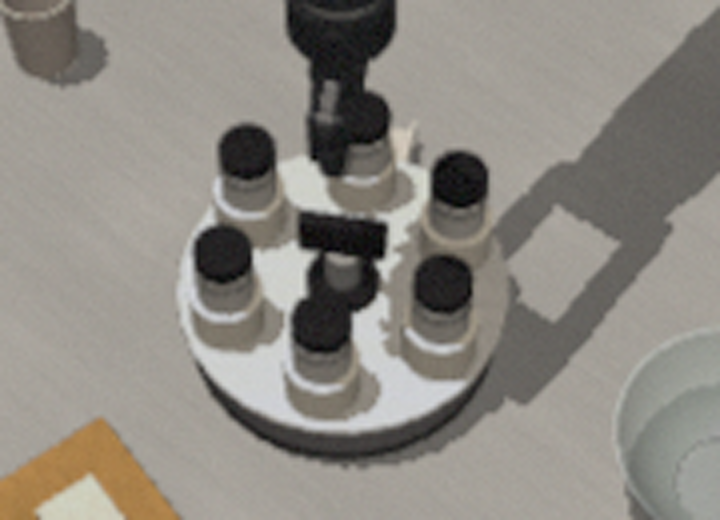

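The handle has turned 60°. The new canister (wrist view at about (205,200)) stands by the chute at about (482,79), and its top is level with the others. The robot is clear at z = 266, so I'm handing in.

```bash
python3 -m handwheel '{"angular":[[0,0,0],[0,0,0],[0,0,0],[0,0,0],[0,0,0]],"delta_pos":[[0,0,0],[0,0,0],[0,0,0],[0,0,0],[0,0,0]],"claw":[0.5,0.5,0.5,0.5,0.5]}'
python3 -c "
from h import *
st(); print(ctrl.hand_in())"
```

```text
t: 23.3
position: [565.3, 130.2, 267.8]
tool_rot: [-90.0, -0.0, -58.0]
ft_force: [0.6, 0.3, 1.2]
grip_width: 63.7
{'t': 23.3, 'joint_pos': [4.42, 11.37, 85.82, 0.0, 82.8, -27.55], 'position': [565.27, 130.16, 267.81], 'tool_rot': [-90.0, -0.0, -58.03], 'ft_force': [0.63, 0.29, 1.24], 'torque': [-0.04, 0.0, 0.07], 'grip_width': 63.68}
the job is handed in; nothing more can be done
None
```

The job is done and handed in at t = 23.3 s; no verdict was reported. The canister is in the empty pocket and the carousel has been turned one click counter-clockwise.

- **Canister:** I lowered it into the pocket and turned it 51.5° counter-clockwise under about 7 N. It dropped over the drive bar there and touched the floor at TCP z 137.5 mm, where 137.6 mm was expected. The largest side force I read was about 5 N against the bore wall on the way in.
- **Carousel:** I gripped the centre handle, turned it 60° counter-clockwise and let go. After release the handle looked square at its new position.
- **Last checks:** The cameras put the new canister and pocket at about (481–487, 77–80) mm, and the outlet at about (481, 78–81) mm. The canister's top was level with the other five.
- **Disagreement:** The networks put the canister's centre at z 110–113 mm, where a seated one should read 115 mm. That is at or just over their 4 mm error and below seated height, so I relied on the floor contact instead.
- **Not re-checked:** I did not locate the cup, jar and bowl again at the end. The arm never came near them.
- **At hand-in:** The gripper was open about 120 mm above the handle, touching nothing.

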